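Feed the sample tray past the sprung gate

ROBOT

A 7-joint arm with a two-finger parallel gripper is mounted at the origin on a cart in front of the work surface, level with it; the furniture and walls round the work are solid. World frame = base frame: x ahead of the robot, y to its left, z up, the work surface at z = 0. Lengths are in m, angles in rad, forces in N, time in s.
With the tool pointing down it reaches from about 0.425 to 0.925 m from the base axis. Payload 6.8 kg.
Tool frame: the origin (TCP) lies on the centre line of the jaws, within the pads' length; the fingertips stand ahead of it and the grasp point (between the pads) lies 11 mm behind it (r.tcp_to_tips is the z of the fingertips in the tool frame, in m); z points along the fingers, y is the line along which they close (so a half turn about z gives the same grasp; the last joint's range is limited). The gripper opens to 85 mm and grips with 20 to 120 N. Pads are 22 mm wide; open, the fingers measure 114 mm over their backs; the gripper's body (76 mm by 85 mm) begins 54 mm behind the grasp point. The pads swing forward as they close: fully open they stand 13 mm farther back than shut.
Start: joints at [-1.413, 0.477, 0.022, 1.555, -0.011, 1.109, -0.083], TCP at [0.177, 0.651, 0.239] pointing down, gripper open.
Joint ranges: [-2.96, 2.96], [-0.34, 2.1], [-1.41, 1.46], [0.24, 2.44], [-1.37, 4.51], [0.17, 1.92], [-2.96, 2.96]. Speed limits (rad/s): [2.39, 2.39, 3.14, 3.14, 3.14, 3.14, 3.14].

INTERFACE

Orientations are given as a rotation vector (axis times angle).
In Python, from bench import r, optics gives the robot as it stands.
- The arm moves only by the shell command python3 -m creep 'ROWS' [FORCE]. ROWS is a JSON object whose one key "rows" holds a list of rows, each a list of 7 numbers: the shift along the tool's x, y, z in units of 25 mm (1.0 is 25 mm), then the turn, a rotation vector about the tool's x, y, z in units of 8 degrees (1.0 is 8 degrees), then the finger opening in mm, from 0 to 85.4. A call has 1 to 10 rows; each row is the pose to reach, as a shift and turn from the pose commanded when the call began, along the tool's axes at that moment; what a row does not reach only later rows make up. A row lasts 1/8 s, in which the tool goes at most 62.5 mm and 10.7 degrees, less where a joint would pass 70% of its speed; a pose out of reach is approached as far as the arm can. A call with a gripper value outside its range is refused whole. The fingers move at their own pace and stop on an object; FORCE is the grip in N (left out, the last holds). Time passes only in rows, so rows that repeat a pose let the fingers close. It gives the time, the measured TCP pose, the force, the opening and the grip force at its end, in the units of the state.
- r.get_obs(): the state, without advancing time (a new reading comes with each control period).
- optics.grab_frame(name): name is "scene" or "top"; returns a dict with "color" (384x512x3 uint8, blue, green, red), "K" (3x3 intrinsics, pixels), "R" (3x3) and "t" (3): a world point X has camera coordinates R X + t. Camera axes: x right, y down, z forward; pixel columns grow to the right and rows downward; lengths in m; the calibration is good to about 2 mm. A picture is of the moment at which its call begins. There is no depth.
- r.hand_in(): hands the job in; it is judged then, once.
The state is a dict: "clock": time; "joints": joint angles; "qvel": joint speeds; "tau": joint torques, N m; "tcp_pos": TCP position; "orientation": TCP orientation; "contact_force": force on the tool from outside, world axes, zero at the start; "moment": the same for the moment, N m; "grip_width": finger opening in m; "gripper_force": force on a finger pad.
Only numpy, scipy, OpenCV 4.12 (cv2) and the standard library are available. Lean on these libraries where they do the work, as an engineer would, in place of code of your own. Each camera call takes 0.05 s, during which the arm holds its last target. There are 200 camera calls.

TASK

Hold the sprung gate of the loading chute down with one fingertip on its long lever bar and, keeping it down, push the clear sample tray along the chute over the gate with the other fingertip until it is fully home against the end stop; then let go so that the gate springs up behind the tray. The gate has to stay down for as long as any part of the tray is over it. Only push: do not lift or tip the tray, and leave the vials, dish and box beside the chute where they are.

Things in the scene. Friction and masses are not known exactly. Their poses are not given: they have to be found in the camera images.
- chute: Fixed loading chute: straight open-topped channel on two feet, black floor, aluminium walls. Origin: on the worktop under the channel's middle line; x along it in the pushing direction, y across towards the lever bar, z up. Floor top at z = 52 mm, 64 mm wide inside (y = -32 to 32), walls 5 mm thick, 16 mm above the floor, from x = -165 (open end) to 124 mm. Hinge blocks reach y = -58 mm.
- end_stop (a point): Middle of the end stop's inner face, at the channel floor: x = 116, y = 0, z = 52 mm in the chute frame. The stop closes the channel's far end and stands 20 mm above the floor.
- gate_slot (a point): Middle of the slot in the channel floor through which the gate blade rises: x = 10, y = 16, z = 52 mm in the chute frame. The blade is 6 mm thick along the chute (x = 7 to 13 mm) and spans y = 2 to 30 mm.
- gate (a joint): Angle of the gate lever, rad. 0: gate up, blade 10 to 14 mm above the floor, blocking the tray. It grows as the lever bar is pressed down; from 0.24 the blade is wholly below the floor; hard stop at 0.30. The hinge lies along the chute at y = -45, z = 42 mm (chute frame), 103 mm across from the bar. A spring always pushes the gate up: the bar takes about 2 N at first, 5 N at the stop.
- bar_mid (a point): Middle of the top of the gate's lever bar: flat steel, 220 mm long (x = -155 to 65 mm in the chute frame), 32 mm wide, outside the +y wall; it moves with the gate. Gate up: y = 48, z = 90 mm there, sloping 0.3 rad down towards the channel. Fully pressed: y = 58, z = 60 mm, level; at 0.24 rad 6 mm higher. One height along its whole length, so a fingertip can slide along it.
- tray: Clear open sample tray with a dark chip in it, 90 mm long (its x, along the chute), 60 mm wide, 22 mm high, walls 2 mm, 0.1 kg, lying on the chute floor short of the gate and free to slide. Origin: centre of its underside; its x axis points along the pushing direction. Against the end stop its origin is at x = 71 mm in the chute frame; its rear end has left the gate at x = 58 mm.
- petri: Bystander, to be left alone: low round open dish, 62 mm across, 14 mm high, beside the chute, away from the lever bar. Origin: centre of its underside.
- vial_tall: Bystander, to be left alone: upright screw-cap vial, 23 mm across, 52 mm high, beside the chute, away from the lever bar. Origin: centre of its underside.
- gel_box: Bystander, to be left alone: small clear-lidded box 56x52x24 mm, beside the chute, away from the lever bar. Origin: centre of its underside.
- vial_near: Bystander, to be left alone: upright brown screw-cap vial, 21 mm across, 48 mm high, on the lever bar's side of the chute. Origin: centre of its underside.

How it is judged:
On the way, in this order (a step that is already met when the one before it is completed fails the run):
1. the fingers hold the gate down while the tray is still short of it (value of joint gate above 0.22 rad and x of tray in the frame of chute below -0.034 m), for 0.1 s.
2. the tray has passed over the gate with the gate still held down (x of tray in the frame of chute above 0.05 m and value of joint gate above 0.2 rad), for 0.02 s.
At the end, for the whole second after the job is handed in: The tray lies flat and still in the chute within 6 mm of the end stop, and the gate has sprung up behind it (joint under 0.03 rad) (x of tray in the frame of chute between 0.065 and 0.075 m and y of tray in the frame of chute between -0.006 and 0.006 m and z of tray in the frame of chute between 0.049 and 0.055 m and angle between tray's own z axis and vertical below 0.05 rad and value of joint gate below 0.03 rad and linear speed of tray below 0.01 m/s); the robot touches nothing.
It fails at once if the gate rises while part of the tray is over it (x of tray in the frame of chute between -0.034 and 0.056 m and value of joint gate below 0.2 rad).
It fails at once if the tray is lifted more than 10 mm off the chute floor or tipped (z of tray in the frame of chute above 0.062 m or angle between tray's own z axis and vertical above 0.3 rad).
It fails at once if a bystander (vial, dish or box) is pushed aside by more than 20 mm (distance of any of petri, vial_tall, gel_box, vial_near from where it was at the start of the episode above 0.02 m).
It also fails if it takes over 38 s, if anything falls off the work surface, if the arm or the gripper's body presses on something with over 40 N, if the wrist force passes 120 N, or if a joint passes its speed limit or range.

## Working session

There is one attempt and no reset: what is moved stays moved. The work goes in short steps, Python scripts to look and compute and a shell command to move; the robot and the scene stay as the last step left them, time stands still between calls to the robot, and variables do not carry over. Pictures are saved under pics/ and viewed, at most 10 in all, crops included, and the job is handed in when it is done.

```bash
mkdir -p pics; python3 - <<'E'
from bench import r, optics
import cv2,numpy as np
np.set_printoptions(precision=4,suppress=True)
o=r.get_obs();print(o,r.tcp_to_tips)
for n in("scene","top"):
    f=optics.grab_frame(n);cv2.imwrite(f"pics/{n}0.png",f["color"]);print(n,f["K"],f["R"],f["t"])
E
```

```text
{'clock': 0.0, 'joints': array([-1.4131,  0.4778,  0.0223,  1.5565, -0.0115,  1.1093, -0.0831]), 'qvel': array([ 0.0003,  0.0012,  0.0003,  0.0006, -0.0022, -0.0021,  0.001 ]), 'tau': array([  0.0004, -59.6453,   1.6076, -28.1203,   0.0123,   0.0093,
        -0.    ]), 'tcp_pos': array([0.1772, 0.6507, 0.2383]), 'orientation': array([-0.4162, -3.1138,  0.0029]), 'contact_force': array([-0.3728, -0.2178, -0.4069]), 'moment': array([-0.0199,  0.0035,  0.0666]), 'gripper_force': 0.0, 'grip_width': 0.08522631070956742} 0.008
scene [[448.1647   0.     253.9342]
 [  0.     448.1647 189.4747]
 [  0.       0.       1.    ]] [[ 0.5831 -0.8122 -0.0169]
 [-0.6022 -0.4182 -0.6801]
 [ 0.5453  0.4068 -0.7329]] [-0.5265  0.2811  0.7096]
top [[474.0412   0.     255.52  ]
 [  0.     474.0412 195.528 ]
 [  0.       0.       1.    ]] [[-0.0271 -0.9993  0.0258]
 [-0.9869  0.0226 -0.1596]
 [ 0.1589 -0.0298 -0.9868]] [-0.2562  0.5735  0.9415]
```

View pics/scene0.png

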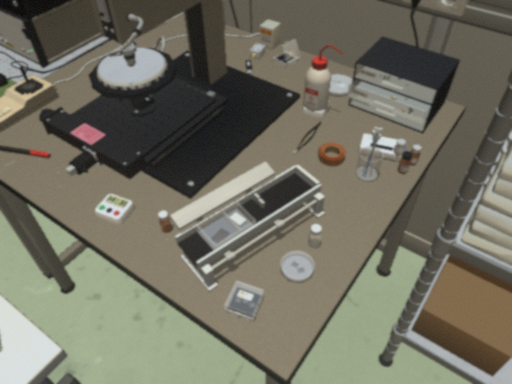

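View pics/top0.png

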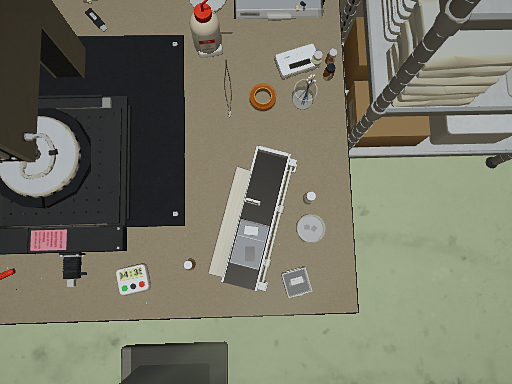

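The scene shows the chute with its open end towards the robot. In the top view the channel runs from about (240,285) to (275,150), with the lever bar on its left and the tray at about (248,240). The gate blade is at about (252,202). I'll zoom in for exact corners.

```bash
python3 - <<'E'
import cv2
a=cv2.imread("pics/top0.png")[142:298,200:320];cv2.imwrite("pics/topz.png",cv2.resize(a,None,fx=3.8,fy=3.8,interpolation=cv2.INTER_CUBIC))
a=cv2.imread("pics/scene0.png")[155:295,160:335];cv2.imwrite("pics/scenez.png",cv2.resize(a,None,fx=4,fy=4,interpolation=cv2.INTER_CUBIC))
E
```

```text
(no output)
```

View pics/topz.png

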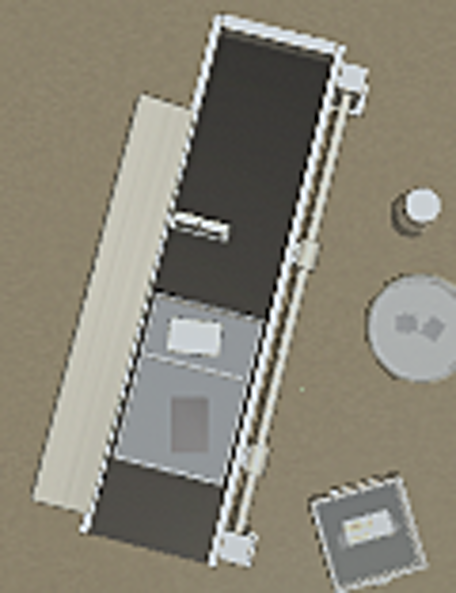

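View pics/scenez.png

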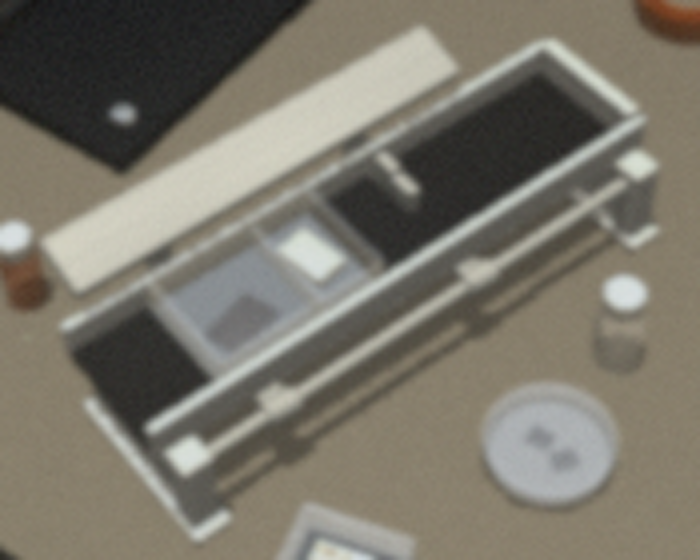

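Top crop: the wall corners are at (82,528), (213,565), (218,14) and (345,46). The bar is on the left, and the tray rim runs from (115,458)-(220,484) to (158,293)-(265,320). The scene crop shows the matching corners. Next I fit the chute pose.

```bash
cat > h.py <<'E'
import numpy as np
from scipy.spatial.transform import Rotation as Ro
np.set_printoptions(precision=4,suppress=True)
cams={'scene':(448.1647,253.9342,189.4747,[[.5831,-.8122,-.0169],[-.6022,-.4182,-.6801],[.5453,.4068,-.7329]],[-.5265,.2811,.7096]),
'top':(474.0412,255.52,195.528,[[-.0271,-.9993,.0258],[-.9869,.0226,-.1596],[.1589,-.0298,-.9868]],[-.2562,.5735,.9415])}
def ray(n,u,v,z):
    f,cx,cy,R,t=cams[n];R=np.array(R);c=-R.T@np.array(t);d=R.T@np.array([(u-cx)/f,(v-cy)/f,1]);return c+d*(z-c[2])/d[2]
T=lambda x,y,z:ray('top',200+x/3.8,142+y/3.8,z)
S=lambda x,y,z:ray('scene',160+x/4,155+y/4,z)
E
python3 - <<'E'
from h import *
so,co=16*np.sin(.3),16*np.cos(.3)
m=[(T,82,528,-165,37,68),(T,213,565,-165,-37,68),(T,218,14,124,37,72),(T,345,46,124,-37,72),
(S,62,326,-165,37,68),(S,150,430,-165,-37,68),(S,547,40,124,37,72),(S,643,118,124,-37,72),
(T,143,95,65,48+co,90+so),(T,35,498,-155,48+co,90+so),(S,425,27,65,48+co,90+so),(S,42,242,-155,48+co,90+so),(S,75,292,-155,48-co,90-so),(S,458,68,65,48-co,90-so)]
W=np.array([a(u,v,z/1e3)[:2] for a,u,v,x,y,z in m]);P=np.array([[x,y] for *_,x,y,z in m])/1e3
wm,pm=W.mean(0),P.mean(0);w=W-wm;p=P-pm
th=np.arctan2((p[:,0]*w[:,1]-p[:,1]*w[:,0]).sum(),(p*w).sum());R=np.array([[np.cos(th),-np.sin(th)],[np.sin(th),np.cos(th)]])
t=wm-R@pm;print(t,th);print(1e3*((W-t)@R-P))
for a,u,v,z in[(T,115,458,74),(T,220,484,74),(T,158,293,74),(T,265,320,74),(S,150,285,74),(S,210,375,74),(T,202,234,62),(T,420,205,52),(T,420,328,14)]:
    print(u,v,1e3*((a(u,v,z/1e3)[:2]-t)@R))
for n,u,v,z in[('top',188,265,.048),('scene',160+15/4,155+237/4,.048)]:
    q=ray(n,u,v,z);print('near',q,1e3*((q[:2]-t)@R))
for q in [(.065,.058),(-.155,.058),(-.11,.0),(.071,0)]: print(q,t+R@q)
from bench import r
print(Ro.from_rotvec(r.get_obs()['orientation']).as_matrix())
E
```

```text
[ 0.5382 -0.2782] -0.28354217629530176
[[ 3.5035 -0.2429]
 [ 2.4558  2.5784]
 [ 0.1669  0.9965]
 [ 0.8131  3.44  ]
 [ 0.7513 -2.2739]
 [ 1.2338  1.5823]
 [-4.1857 -4.5162]
 [-4.3807 -0.1069]
 [-0.0523  0.9619]
 [ 2.7292 -0.4289]
 [-2.0395 -3.1272]
 [ 0.4914 -3.0677]
 [ 0.0329  1.6053]
 [-1.5197  2.5994]]
115 458 [-122.1688   29.3851]
220 484 [-121.2246  -27.2135]
158 293 [-32.5357  30.0485]
265 320 [-31.8924 -28.5768]
150 285 [-123.3525   25.2105]
210 375 [-130.1212  -31.8507]
202 234 [ 5.8599 15.7013]
420 205 [ 53.7574 -95.9662]
420 328 [  -7.3933 -116.2982]
near [ 0.4269 -0.129   0.048 ] [-148.5223  112.0815]
near [ 0.426 -0.132  0.048] [-148.5975  108.9411]
(0.065, 0.058) [ 0.6168 -0.2407]
(-0.155, 0.058) [ 0.4056 -0.1791]
(-0.11, 0.0) [ 0.4326 -0.2474]
(0.071, 0) [ 0.6063 -0.2981]
[[-0.9649  0.2627 -0.0003]
 [ 0.2627  0.9649 -0.0016]
 [-0.0001 -0.0016 -1.    ]]
```

Chute at (0.538, -0.278), yaw -0.2835, with residuals of 2–4 mm and the tray at x≈-77 mm. The tool's y axis already lies almost along the chute's y. The next step is waypoints in tool units, plus rough positions of the obstacles to clear.

```bash
cat >> h.py <<'E'
t0=np.array([.5382,-.2782]);th=-.28354
Rc=np.array([[np.cos(th),-np.sin(th)],[np.sin(th),np.cos(th)]])
def st(): 
    from bench import r
    o=r.get_obs();M=Ro.from_rotvec(o['orientation']).as_matrix();p=o['tcp_pos']
    print('t',o['clock'],'p',p,'chute mm',1e3*((p[:2]-t0)@Rc),p[2]*1e3,'F',o['contact_force'],'w',o['grip_width'],'tips',r.tcp_to_tips,'q',o['joints'])
    G=np.column_stack([-np.r_[Rc[:,0],0],np.r_[Rc[:,1],0],[0,0,-1]])
    print('turn units',Ro.from_matrix(M.T@G).as_rotvec(degrees=True)/8)
    return p,M
def to(P):
    p,M=st()
    for q in P: print(q,((np.array(q)-p)@M)/.025)
def ch(x,y,z): return np.r_[t0+Rc@np.array([x,y])/1e3,z/1e3]
E
python3 - <<'E'
from h import *
for n,u,v in[('scene',60,40),('scene',105,45),('scene',130,35),('scene',205,80),('scene',20,85),('scene',45,115),('top',75,280),('top',80,75)]:
    print(n,u,v,[ray(n,u,v,z) for z in(0,.1)])
to([(.30,.45,.30),(.42,.2,.30),(.45,0,.28),ch(-142,28.5,200)])
E
```

```text
scene 60 40 [array([0.7847, 0.6655, 0.    ]), array([0.6857, 0.4855, 0.1   ])]
scene 105 45 [array([0.8437, 0.5232, 0.    ]), array([0.7363, 0.3634, 0.1   ])]
scene 130 35 [array([0.9308, 0.5043, 0.    ]), array([0.811 , 0.3473, 0.1   ])]
scene 205 80 [array([0.871 , 0.1443, 0.    ]), array([0.7597, 0.0385, 0.1   ])]
scene 20 85 [array([0.5629, 0.5541, 0.    ]), array([0.4955, 0.3899, 0.1   ])]
scene 45 115 [array([0.518 , 0.3824, 0.    ]), array([0.457 , 0.2427, 0.1   ])]
top 75 280 [array([0.4028, 0.1146, 0.    ]), array([0.4034, 0.08  , 0.1   ])]
top 80 75 [array([0.8607, 0.1185, 0.    ]), array([0.8168, 0.0835, 0.1   ])]
t 0.1 p [0.1772 0.6508 0.2384] chute mm [-606.4912  790.9102] 238.41688056109606 F [0.08   0.0688 0.0303] w 0.08532276488950905 tips 0.008 q [-1.4131  0.4777  0.0223  1.5563 -0.0115  1.1093 -0.0831]
turn units [-0.0116  0.0009  0.1272]
(0.3, 0.45, 0.3) [-6.85   -6.4636 -2.4521]
(0.42, 0.2, 0.3) [-14.1081 -14.8517  -2.4376]
(0.45, 0, 0.28) [-17.3672 -22.2542  -1.6252]
[ 0.4098 -0.2111  0.2   ] [-18.0351 -30.8189   1.5888]
```

```bash
python3 -m creep '{"rows":[[-1.6,-1.6,-0.6,0,0,0.03,43],[-3.2,-3.2,-1.2,0,0,0.06,43],[-4.8,-4.8,-1.8,0,0,0.1,43],[-6.4,-6.4,-2.4,0,0,0.13,43],[-6.8,-6.5,-2.4,0,0,0.13,43]]}'; python3 -c "
from h import *
to([(.42,.2,.30),(.45,0,.28),ch(-142,28.5,200)])"
```

```text
clock: 0.72
tcp_pos: [0.3017, 0.4464, 0.3006]
orientation: [0.454, 3.107, 0.002]
contact_force: [0.6, 0.6, 0.6]
grip_width: 0.0429
gripper_force: 0.0
t 0.725 p [0.3017 0.4464 0.3006] chute mm [-429.7929  629.5455] 300.6065572714315 F [0.5995 0.6214 0.6339] w 0.0428784830122292 tips 0.008 q [-1.1738  0.1946  0.0941  1.8133 -0.0189  1.1332  0.2072]
turn units [ 0.0086  0.0094 -0.0475]
(0.42, 0.2, 0.3) [-7.3552 -8.0916  0.0241]
(0.45, 0, 0.28) [-10.7929 -15.4148   0.8198]
[ 0.4098 -0.2111  0.2   ] [-11.6658 -23.9697   4.0106]
```

```bash
python3 -m creep '{"rows":[[-1.6,-1.8,0,0,0,0,43],[-3.2,-3.6,0,0,0,0,43],[-4.8,-5.4,0,0,0,0,43],[-6.4,-7.1,0,0,0,0,43],[-7.5,-8.9,0.2,0,0,0,43],[-8.4,-11,0.4,0,0,0,43],[-9.4,-13.2,0.6,0,0,0,43],[-10.4,-15.4,0.8,0,0,0,43],[-10.8,-17.6,1.2,0,0,-0.05,43],[-11,-19.5,1.6,0,0,-0.05,43]]}'; python3 -c "
from h import *
to([ch(-142,28.5,200)])"
```

```text
clock: 1.98
tcp_pos: [0.4261, -0.0966, 0.2589]
orientation: [0.433, 3.111, -0.001]
contact_force: [0.8, -0.7, -0.5]
grip_width: 0.043
gripper_force: 0.0
t 1.975 p [ 0.4261 -0.0966  0.2589] chute mm [-158.3949  142.9537] 258.9287439696143 F [ 0.7737 -0.7042 -0.4762] w 0.04301162745110037 tips 0.008 q [-0.5038  0.0365  0.6107  2.1016 -0.0243  1.0099  1.4134]
turn units [-0.0023  0.003   0.0478]
[ 0.4098 -0.2111  0.2   ] [-0.6243 -4.5817  2.3589]
```

```bash
python3 -m creep '{"rows":[[-0.2,-1.6,0.8,0,0,0.05,43],[-0.4,-3.2,1.6,0,0,0.05,43],[-0.6,-4.6,2.4,0,0,0.05,43],[-0.6,-4.6,3.8,0,0,0.05,43],[-0.6,-4.6,4.8,0,0,0.05,43],[-0.6,-4.6,4.8,0,0,0.05,43]]}'; python3 - <<'E'
from h import *
to([ch(-142,28.5,100)])
from bench import optics;import cv2
f=optics.grab_frame("scene");cv2.imwrite("pics/s1.png",cv2.resize(f["color"][110:310,130:350],None,fx=3,fy=3,interpolation=cv2.INTER_CUBIC))
E
```

```text
clock: 2.72
tcp_pos: [0.408, -0.2091, 0.1377]
orientation: [-0.443, -3.106, 0.001]
contact_force: [-0.4, -0.4, 0.7]
grip_width: 0.0436
gripper_force: 0.0
t 2.725 p [ 0.408  -0.2091  0.1377] chute mm [-144.3058   29.924 ] 137.6522352614395 F [-0.3949 -0.3872  0.7225] w 0.043611942777291156 tips 0.008 q [-0.2236  0.3124  0.668   2.1838 -0.2856  0.7344  1.9234]
turn units [-0.0072 -0.0321  0.0014]
[ 0.4098 -0.2111  0.1   ] [-0.099  -0.0555  1.5057]
```

View pics/s1.png

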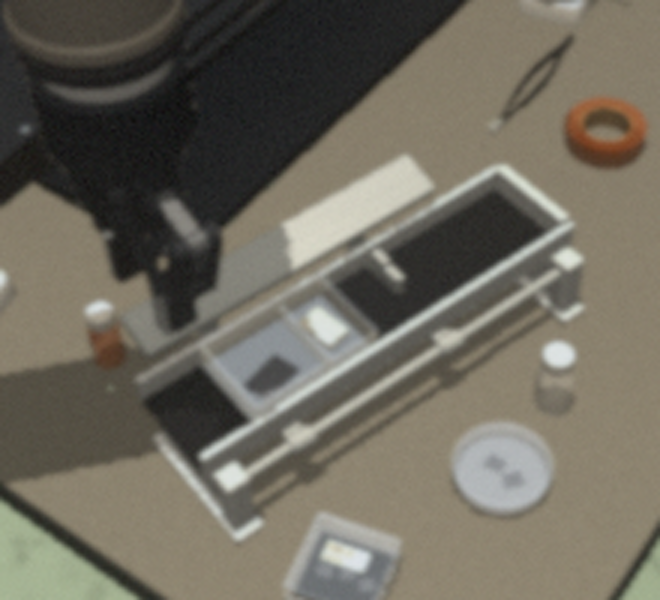

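The view shows the right-hand fingertip at crop (180,325), full-image pixel (190,218), above the chute mouth behind the tray. I'll check that against the kinematics and descend towards the bar.

```bash
python3 -c "
from h import *
for z in(.12,.13,.14):print(z,1e3*((ray('scene',190,218,z)[:2]-t0)@Rc))"
python3 -m creep '{"rows":[[-0.1,0,0.5,0,0,0,43],[-0.1,0,1.0,0,0,0,43],[-0.1,0,1.3,0,0,0,43],[-0.1,0,1.4,0,0,0,43],[-0.1,0,1.4,0,0,0,43]]}'; python3 -c "
from h import *
st()"
```

```text
0.12 [-139.5042   14.3388]
0.13 [-142.969     6.6518]
0.14 [-146.4337   -1.0351]
clock: 3.4
tcp_pos: [0.4113, -0.2106, 0.1042]
orientation: [-0.445, -3.11, -0.0]
contact_force: [0.8, 0.6, 0.4]
grip_width: 0.0433
gripper_force: 0.0
t 3.4 p [ 0.4113 -0.2106  0.1042] chute mm [-140.6977   29.364 ] 104.22286951397092 F [0.7533 0.5554 0.4182] w 0.0433455848804848 tips 0.008 q [-0.1718  0.3798  0.6191  2.2006 -0.3592  0.6585  1.9881]
turn units [-0.0002 -0.0017 -0.0044]
```

```bash
python3 -m creep '{"rows":[[0.05,0,0.2,0,0,0,43],[0.05,0,0.4,0,0,0,43],[0.05,0,0.6,0,0,0,43],[0.05,0,0.8,0,0,0,43],[0.05,0,0.8,0,0,0,43]]}'; python3 -c "
from h import *
st()"
```

```text
clock: 4.03
tcp_pos: [0.4104, -0.2102, 0.0841]
orientation: [-0.445, -3.11, 0.0]
contact_force: [0.8, 1.3, 3.2]
grip_width: 0.0428
gripper_force: 1.5
t 4.025 p [ 0.4104 -0.2102  0.0841] chute mm [-141.6902   29.5198] 84.0501304205635 F [0.8002 1.3146 3.2204] w 0.04279469701512661 tips 0.008 q [-0.1413  0.4164  0.5854  2.2135 -0.399   0.6128  2.0228]
turn units [-0.0003 -0.0001 -0.0028]
```

```bash
python3 -m creep '{"rows":[[0,0,0.2,0,0,0,43],[0,0,0.4,0,0,0,43],[0,0,0.56,0,0,0,43],[0,0,0.56,0,0,0,43]]}'; python3 - <<'E'
from h import *
st()
from bench import optics;import cv2
a=optics.grab_frame("scene")["color"][110:310,130:350];b=optics.grab_frame("top")["color"][170:300,190:310]
a=cv2.resize(a,(440,400),interpolation=cv2.INTER_CUBIC);b=cv2.resize(b,(360,390),interpolation=cv2.INTER_CUBIC);b=cv2.copyMakeBorder(b,0,10,0,0,0)
cv2.imwrite("pics/s2.png",cv2.hconcat([a,b]))
E
```

```text
clock: 4.53
tcp_pos: [0.4103, -0.21, 0.07]
orientation: [-0.444, -3.11, -0.0]
contact_force: [1.3, 3.2, 5.2]
grip_width: 0.0429
gripper_force: 2.2
t 4.525 p [ 0.4103 -0.21    0.07  ] chute mm [-141.8528   29.6647] 70.02360704932141 F [1.2642 3.2076 5.2011] w 0.042850191229187005 tips 0.008 q [-0.1186  0.4427  0.5597  2.2199 -0.4267  0.5823  2.0465]
turn units [ 0.0012 -0.0023 -0.0019]
```

View pics/s2.png

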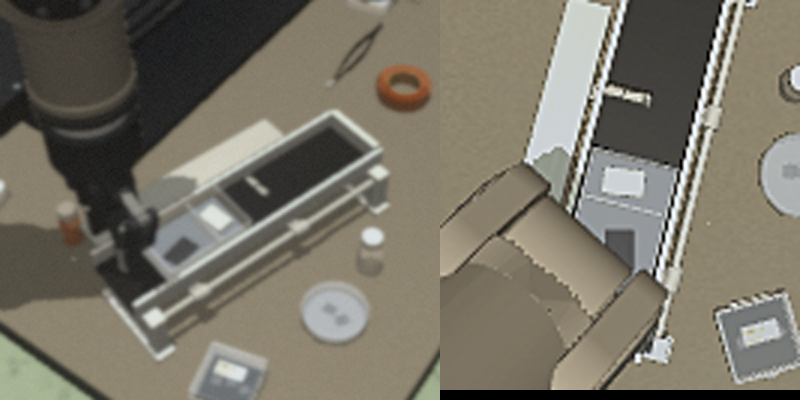

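The bar is down (tip ≈62 mm, about 5 N), and the right finger is in the channel behind the tray. The blade looks flush at composite pixel (628,97). I'll press 2 mm more to feel the hard stop.

```bash
python3 -m creep '{"rows":[[0,0,0.08,0,0,0,43],[0,0,0.08,0,0,0,43]]}'; python3 -c "
from h import *
st()"
```

```text
clock: 4.88
tcp_pos: [0.4102, -0.2101, 0.0683]
orientation: [-0.444, -3.11, -0.0]
contact_force: [1.6, 3.4, 4.7]
grip_width: 0.043
gripper_force: 2.3
t 4.875 p [ 0.4102 -0.2101  0.0683] chute mm [-141.8863   29.5534] 68.29905482213742 F [1.6146 3.4139 4.7054] w 0.04297401482772612 tips 0.008 q [-0.1156  0.4459  0.5566  2.2208 -0.4302  0.5782  2.0497]
turn units [ 0.0009 -0.0004 -0.0022]
```

```bash
python3 -m creep '{"rows":[[-0.15,0,0.02,0,0,0,43],[-0.3,0,0.02,0,0,0,43],[-0.45,0,0.02,0,0,0,43],[-0.6,0,0.02,0,0,0,43],[-0.75,0,0.02,0,0,0,43],[-0.9,0,0.02,0,0,0,43]]}'; python3 - <<'E'
from h import *
st()
from bench import optics;import cv2
a=optics.grab_frame("scene")["color"][110:310,130:350];b=optics.grab_frame("top")["color"][140:300,190:320]
a=cv2.resize(a,(440,400),interpolation=cv2.INTER_CUBIC);b=cv2.resize(b,(325,400),interpolation=cv2.INTER_CUBIC)
cv2.imwrite("pics/s3.png",cv2.hconcat([a,b]))
E
```

```text
clock: 5.62
tcp_pos: [0.432, -0.2166, 0.0678]
orientation: [-0.445, -3.11, 0.0]
contact_force: [-3.1, 0.4, 3.8]
grip_width: 0.043
gripper_force: 2.2
t 5.625 p [ 0.432  -0.2166  0.0678] chute mm [-119.1672   29.4125] 67.77690779152124 F [-3.0669  0.3984  3.8144] w 0.04304953377162197 tips 0.008 q [-0.1073  0.4759  0.551   2.1709 -0.4371  0.6022  2.0471]
turn units [-0.0002 -0.0008 -0.0029]
```

View pics/s3.png

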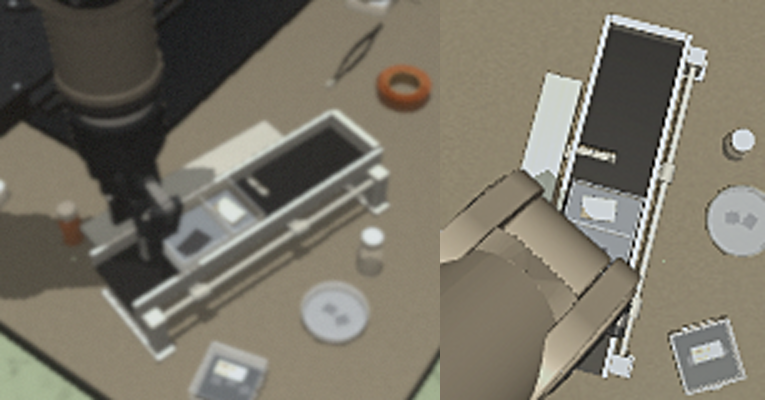

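The tray has moved straight with the finger, its front now at about x=-18 mm, and the gate is still flush at (597,155). I keep pushing.

```bash
python3 -m creep '{"rows":[[-0.2,0,0,0,0,0,43],[-0.4,0,0,0,0,0,43],[-0.6,0,0,0,0,0,43],[-0.8,0,0,0,0,0,43],[-1.0,0,0,0,0,0,43],[-1.2,0,0,0,0,0,43],[-1.4,0,0,0,0,0,43],[-1.6,0,0,0,0,0,43],[-1.8,0,0,0,0,0,43],[-2,0,0,0,0,0,43]]}'; python3 -c "
from h import *
st()"
```

```text
clock: 6.98
tcp_pos: [0.4802, -0.2306, 0.0678]
orientation: [0.445, 3.11, -0.0]
contact_force: [-3.2, 1.4, 3.5]
grip_width: 0.0431
gripper_force: 2.3
t 6.975 p [ 0.4802 -0.2306  0.0678] chute mm [-69.0372  29.4223] 67.78862118835447 F [-3.1997  1.4315  3.5458] w 0.04310637757957111 tips 0.008 q [-0.091   0.5395  0.5428  2.0581 -0.4479  0.6594  2.0364]
turn units [ 0.      0.0001 -0.0031]
```

```bash
python3 -m creep '{"rows":[[-0.2,0,0,0,0,0,43],[-0.4,0,0,0,0,0,43],[-0.6,0,0,0,0,0,43],[-0.8,0,0,0,0,0,43],[-1.0,0,0,0,0,0,43],[-1.2,0,0,0,0,0,43],[-1.4,0,0,0,0,0,43],[-1.6,0,0,0,0,0,43],[-1.8,0,0,0,0,0,43],[-2,0,0,0,0,0,43]]}'; python3 - <<'E'
from h import *
st()
from bench import optics;import cv2
a=optics.grab_frame("scene")["color"][110:310,130:350];b=optics.grab_frame("top")["color"][140:300,190:320]
a=cv2.resize(a,(440,400),interpolation=cv2.INTER_CUBIC);b=cv2.resize(b,(325,400),interpolation=cv2.INTER_CUBIC)
cv2.imwrite("pics/s4.png",cv2.hconcat([a,b]))
E
```

```text
clock: 8.22
tcp_pos: [0.5282, -0.2446, 0.0678]
orientation: [0.445, 3.11, 0.0]
contact_force: [-3.7, -0.0, 4.0]
grip_width: 0.0429
gripper_force: 2.5
t 8.225 p [ 0.5282 -0.2446  0.0678] chute mm [-19.0156  29.4087] 67.81415628871234 F [-3.7208 -0.0043  4.0283] w 0.04288990608952824 tips 0.008 q [-0.0741  0.6033  0.5371  1.941  -0.4564  0.7191  2.0224]
turn units [ 0.0003  0.0004 -0.003 ]
```

View pics/s4.png

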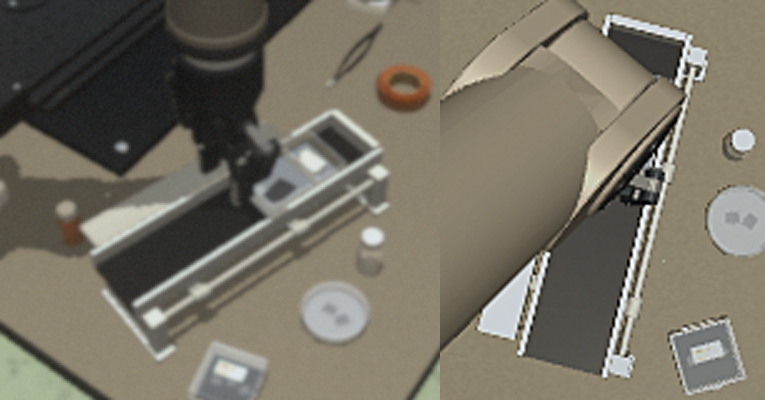

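The tray is square in the channel with its front at about (335,150), roughly 34 mm short of the stop. I'll approach gently and watch for a rise in force.

```bash
python3 -m creep '{"rows":[[-0.2,0,0,0,0,0,43],[-0.4,0,0,0,0,0,43],[-0.6,0,0,0,0,0,43],[-0.8,0,0,0,0,0,43],[-1.0,0,0,0,0,0,43],[-1.1,0,0,0,0,0,43],[-1.2,0,0,0,0,0,43],[-1.28,0,0,0,0,0,43],[-1.28,0,0,0,0,0,43]]}'; python3 -c "
from h import *
st()"
```

```text
clock: 9.45
tcp_pos: [0.5589, -0.2536, 0.0678]
orientation: [0.444, 3.109, -0.0]
contact_force: [-2.1, 0.2, 3.3]
grip_width: 0.0431
gripper_force: 2.1
t 9.45 p [ 0.5589 -0.2536  0.0678] chute mm [12.9632 29.3754] 67.81684151707256 F [-2.1002  0.1636  3.2648] w 0.04308979210633622 tips 0.008 q [-0.0629  0.6444  0.5343  1.8639 -0.4611  0.7579  2.012 ]
turn units [-0.0008  0.004  -0.0026]
```

```bash
python3 -m creep '{"rows":[[-0.04,0,0,0,0,0,43],[-0.08,0,0,0,0,0,43],[-0.12,0,0,0,0,0,43],[-0.12,0,0,0,0,0,43]]}'; python3 -c "
from h import *
st()"
```

```text
clock: 9.95
tcp_pos: [0.561, -0.2543, 0.0677]
orientation: [-0.445, -3.109, -0.001]
contact_force: [-4.5, 1.4, 6.3]
grip_width: 0.0431
gripper_force: 3.4
t 9.95 p [ 0.561  -0.2543  0.0677] chute mm [15.1698 29.3496] 67.72159956850744 F [-4.4813  1.4363  6.2673] w 0.04313422349293824 tips 0.008 q [-0.0618  0.6481  0.5342  1.8572 -0.4613  0.7627  2.0108]
turn units [ 0.0017 -0.0069 -0.0053]
```

```bash
python3 -m creep '{"rows":[[-0.04,0,0,0,0,0,43],[-0.08,0,0,0,0,0,43],[-0.08,0,0,0,0,0,43]]}'; python3 -c "
from h import *
st()"
```

```text
clock: 10.32
tcp_pos: [0.5611, -0.2543, 0.0675]
orientation: [-0.446, -3.105, -0.003]
contact_force: [-8.8, 3.4, 10.0]
grip_width: 0.043
gripper_force: 6.2
t 10.325 p [ 0.5611 -0.2543  0.0675] chute mm [15.2904 29.3331] 67.45248785042392 F [-8.8218  3.3505 10.0336] w 0.04300876087206911 tips 0.008 q [-0.061   0.6504  0.5344  1.854  -0.4611  0.7677  2.0098]
turn units [ 0.0078 -0.0333 -0.0108]
```

The force is rising and x has stopped, so the tray is home. I back off, then lift.

```bash
python3 -m creep '{"rows":[[0.15,0,0,0,0,0,43],[0.3,0,0,0,0,0,43],[0.35,0,0,0,0,0,43],[0.35,0,-0.3,0,0,0,43],[0.35,0,-0.8,0,0,0,43],[0.35,0,-1.3,0,0,0,43],[0.35,0,-2.2,0,0,0,43],[0.35,0,-4,0,0,0,43],[0.35,0,-5,0,0,0,43]]}'; python3 -m creep '{"rows":[[1.5,1.5,-1.5,0,0,0,43],[3,3,-2,0,0,0,43],[5,5,-2,0,0,0,43],[7,7,-2,0,0,0,43],[7,7,-2,0,0,0,43]]}'; python3 - <<'E'
from h import *
st()
from bench import optics;import cv2
a=optics.grab_frame("scene")["color"][110:310,130:350];b=optics.grab_frame("top")["color"][140:300,190:320]
a=cv2.resize(a,(440,400),interpolation=cv2.INTER_CUBIC);b=cv2.resize(b,(325,400),interpolation=cv2.INTER_CUBIC)
cv2.imwrite("pics/s5.png",cv2.hconcat([a,b]))
E
```

```text
clock: 11.45
tcp_pos: [0.5551, -0.2521, 0.1951]
orientation: [0.444, 3.109, 0.001]
contact_force: [-0.9, -0.1, 0.2]
grip_width: 0.0432
gripper_force: 0.0
clock: 12.08
tcp_pos: [0.4333, -0.0317, 0.2427]
orientation: [-0.435, -3.109, -0.003]
contact_force: [1.6, -1.3, 0.3]
grip_width: 0.043
gripper_force: 0.0
t 12.075 p [ 0.4333 -0.0317  0.2427] chute mm [-169.6538  207.3074] 242.6548876251137 F [ 1.608  -1.2751  0.3034] w 0.04303290132930916 tips 0.008 q [-0.6838  0.0576  0.6524  2.127  -0.0453  0.9715  1.2864]
turn units [ 0.0122 -0.0201  0.0408]
```

View pics/s5.png

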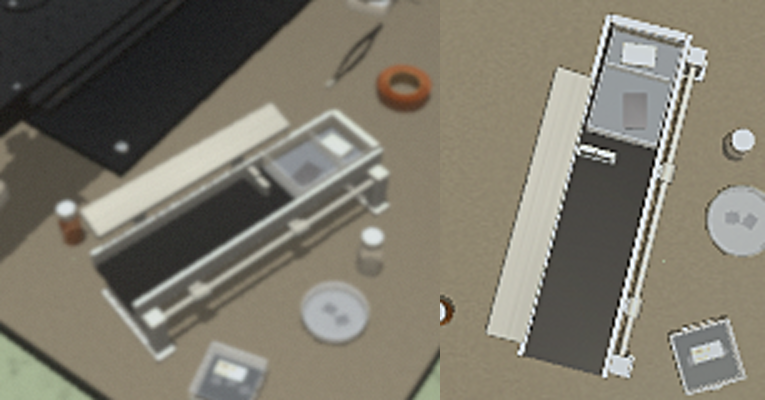

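The tray is home against the stop, with its front rim at (645,35) touching the end. The gate is up behind it at (597,153), the bystanders are where they were and the arm is clear.

```bash
python3 -c "
from bench import r
print(r.hand_in())"
```

```text
the job is handed in; nothing more can be done
None
```

I handed the job in at about 12 s: the tray is home against the end stop, the gate has sprung up behind it, and nothing beside the chute was moved; no verdict came back.

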